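# Fish the dressing stone out of the catch box

### The job

The long grey dressing stone has slipped into the green catch box, whose fixed cover has a mouth shorter than the stone. Take the stone out by tilting it and drawing it end first through the mouth, without jamming or striking it hard against the box, and finish while still holding it still in the gripper, all of it at least 5 cm above the cover. Leave the valve plate, the reed stops and the seat gauge beside the box alone.

Things in the scene. Friction and masses are not known exactly. Their poses are not given: they have to be found in the camera images.
- dressing_stone: light grey ceramic stick, 190 long x 16 wide x 20 high mm, about 0.18 kg, loose, lying flat on the box's inner floor, its ends under the cover; origin at the centre of its underside, x along its length, z up through its height. It lies along the box's x within 6 degrees, up to 15 mm off centre along the box and 8 mm across it
- stone_end_a (a point): centre of the stone's end face on its own +x side (95 mm from its middle, 10 mm above its underside)
- stone_end_b (a point): centre of the stone's end face on its own -x side (95 mm from its middle, 10 mm above its underside)
- catch_box: fixed green steel box, closed but for the mouth in its cover: 302 long (x) x 136 wide (y) x 62 high mm; origin at the centre of its underside, z up. Walls 6, floor 5 thick; inside 290 x 124, 51 high. Cover 6 thick, underside 56 and top 62 above the worktop, with six screw heads 3 mm proud. Its x axis points to the robot's left, turned up to 26 degrees either way
- box_mouth (a point): centre of the mouth, level with the top of the cover (62 mm above the worktop); axes as the box. The mouth is a rectangular opening 130 mm long (x) x 110 mm wide (y) in the middle of the cover
- valve_plate: loose ground steel disc, 104 diameter x 12 high mm, on the worktop beside the box; origin at the centre of its underside; leave alone
- reed_stop_1: loose blued steel strip 75 x 22 x 6 mm, flat on the worktop beside the box; origin at the centre of its underside, x along its length; leave alone
- reed_stop_2: a second strip, the same as reed_stop_1; leave alone
- seat_gauge: loose brass gauge, a 44 mm disc with a stem, 34 mm high, on the worktop beside the box; origin at the centre of its underside; leave alone

How it is judged:
By the outcome, as a careful person would: the job done as asked, in the order asked, and still so for the second after the job is handed in, while the arm keeps its last pose, push and grip.
It also fails if it takes over 38 s, if anything falls off the work surface, if the arm or the gripper's body presses on something with over 40 N, if the wrist force passes 120 N, or if a joint passes its speed limit or range.

### The arm

A 6-joint arm with a two-finger parallel gripper is mounted at the origin on the work surface. World frame = base frame: x ahead of the robot, y to its left, z up, the work surface at z = 0. Lengths are in m, angles in degrees, forces in N, time in s.
With the tool pointing down it reaches from about 0.4 to 0.825 m from the base axis. Payload 7 kg.
Tool frame: the origin (TCP) lies where the fingers leave the gripper's body, on its centre line; the fingertips stand 66 mm ahead of it and the grasp point (between the pads) lies 47 mm ahead of it; z points along the fingers, y is the direction in which the jaws open and shut (so a half turn about z gives the same grasp; the last joint's range is limited). The gripper opens to 88 mm and grips with 3 to 60 N. Pads are 19 mm wide; open, the fingers measure 130 mm over their backs; the gripper's body (78 mm by 193 mm) begins 47 mm behind the grasp point.
Start: joints at [-60.728, 20.546, 0.682, 0, -70.136, -16.507], TCP at [0.149, -0.658, 0.292] pointing down, gripper open.
Joint ranges: [-176.03, 176.03], [-82.01, 121.73], [-58.28, 71.71], [-173.87, 95.51], [-174.79, -0.11], [-173.66, 173.66]. Speed limits (degrees/s): [136.94, 136.94, 172.46, 180, 180, 180].

### API

Orientations are given as a 3x3 rotation matrix whose columns are the frame's x, y, z axes.
In Python, from plant import move_ptp, move_straight, move_j, grip, dwell, solve_ik, sense, grab_frame, camera_info, Unreachable, close_job, cut_out, landmark_of gives the robot as it stands. Calls block until the motion is done:
- move_ptp(position, orientation): joint-space move of the TCP to a pose.
- move_straight(position, rotation=None, velocity=0.15): straight line of the TCP; rotation=None keeps the orientation; velocity is the mean speed in m/s.
- move_j(angles): joint-space move.
- grip(opening, effort=None): finger opening in m; effort is the grip in N (None keeps the last); returns when the fingers have stopped.
- dwell(seconds).
- solve_ik(position, orientation): joint angles nearest the present ones, or None.
- sense(): the state.
- grab_frame(name): name is "scene" or "top" or "wrist"; returns the picture (384x512x3 uint8, blue, green, red); there is no depth.
- camera_info(name): a dict with "fx", "fy", "cx", "cy" (pixels), "dist" ([k1, k2, p1, p2, k3] as OpenCV has them; the pictures are not rectified), "R" (3x3) and "t" (3): a world point X has camera coordinates R X + t; the wrist camera has in their place "mount" (4x4, takes a point from camera to tool coordinates, whose origin is the TCP and whose axes are the flange's). Camera axes: x right, y down, z forward; pixel columns grow to the right and rows downward; lengths in m; the calibration is good to about 2 mm. A picture is of the moment at which its call begins: read the wrist's pose just before it. camera_info takes no time and is no camera call.
A pose or a line that the arm cannot do raises Unreachable and nothing moves.
- close_job(): hands the job in, once; it reports no verdict.
Trained networks look in the newest picture that a camera, given by its name, has taken for a name from the list of things; names that differ only in an ending like _2 or _b are one class to them, and where a whole thing is asked for, a point or a joint stands for the part that bears it (a point fixed in the world has none). Each returns a list of dicts, best first, with "score" (0 to 1); they miss things now and then, are a little off and sometimes report something else, mostly with a low value. They report only what shows in the picture. A call takes as long as a camera call.
- cut_out(label, camera): "region" (384x512 bool, what is visible of it) and "bbox" ([left, top, right, bottom] in pixels, round what is visible of it).
- landmark_of(label, camera): "point" ([column, row] in pixels: a listed point, or the origin of a listed thing).
The state is a dict: "clock": time; "joints": joint angles; "qvel": joint speeds; "joint_torque": joint torques, N m; "tcp_pos": TCP position; "tool_rot": TCP orientation; "force": force on the tool from outside, world axes, zero at the start; "wrist_torque": the same for the moment, N m; "grip_width": finger opening in m.
Only numpy, scipy, OpenCV 4.12 (cv2) and the standard library are available. Lean on these libraries where they do the work, as an engineer would, in place of code of your own. Each camera call takes 0.05 s, during which the arm holds its last target. There are 200 camera calls.

## Working session

There is one attempt and no reset: what is moved stays moved. The work goes in short steps, each a Python script; the robot and the scene stay as the last script left them, time stands still between calls to the robot, and variables do not carry over. Pictures are saved under pics/ and viewed, about 8 in all and at most 12, crops included, and the job is handed in when it is done.

```bash
ls; mkdir -p pics; python3 - <<'E'
from plant import *
import cv2,numpy as np
a=grab_frame("scene");b=grab_frame("top")
cv2.imwrite("pics/a.png",np.hstack([a,b])[:, :].copy() if 0 else cv2.resize(np.vstack([a,b]),None,fx=.78,fy=.78))
cv2.imwrite("pics/top.png",b);cv2.imwrite("pics/scene.png",a)
for n in("scene","top"):
    print(n,{k:np.round(v,3).tolist() for k,v in camera_info(n).items()})
    for l in("box_mouth","stone_end_a","stone_end_b","dressing_stone","catch_box"):
        print(l,[(round(d["score"],2),np.round(d["point"],1).tolist()) for d in landmark_of(l,n)])
print(camera_info("wrist"))
s=sense();print(s["clock"],s["tcp_pos"],s["grip_width"],s["tool_rot"])
E
```

```text
pics
scene {'fx': 375.131, 'fy': 375.131, 'cx': 258.448, 'cy': 191.908, 'dist': [0.02, 0.0, 0.0, 0.0, 0.0], 'R': [[-0.421, 0.907, -0.01], [0.628, 0.284, -0.724], [-0.654, -0.312, -0.689]], 't': [0.233, -0.306, 1.089]}
box_mouth [(0.88, [178.0, 170.5])]
stone_end_a [(0.63, [129.4, 190.3])]
stone_end_b [(0.63, [129.4, 190.3])]
dressing_stone [(0.59, [179.8, 194.5]), (0.33, [129.9, 190.5])]
catch_box [(0.9, [184.2, 195.1])]
top {'fx': 443.79, 'fy': 443.79, 'cx': 259.608, 'cy': 185.441, 'dist': [-0.118, 0.0, 0.0, 0.0, 0.0], 'R': [[0.002, -1.0, -0.014], [-0.99, -0.0, -0.142], [0.142, 0.015, -0.99]], 't': [0.018, 0.572, 0.871]}
box_mouth [(0.56, [349.8, 184.5])]
stone_end_a [(0.89, [386.4, 172.4])]
stone_end_b [(0.89, [386.4, 172.4])]
dressing_stone [(0.66, [345.3, 186.6]), (0.35, [287.2, 130.6])]
catch_box [(0.98, [344.7, 189.0])]
{'fx': 325.7755807850929, 'fy': 325.7755807850929, 'cx': 256.4038430707292, 'cy': 193.14086569380885, 'dist': array([-0.04235792,  0.        ,  0.        ,  0.        ,  0.        ]), 'mount': array([[-3.03293111e-04, -9.63266298e-01, -2.68547850e-01,
         7.18254045e-02],
       [ 9.99999940e-01, -3.37117713e-04,  7.98406646e-05,
        -1.19468659e-03],
       [-1.67440059e-04, -2.68547810e-01,  9.63266342e-01,
        -9.10697346e-02],
       [ 0.00000000e+00,  0.00000000e+00,  0.00000000e+00,
         1.00000000e+00]])}
0.6 [ 0.14912561 -0.65827959  0.29215573] 0.08780205010093207 [[-9.75277455e-01 -2.20983901e-01 -2.74444731e-05]
 [-2.20983901e-01  9.75277455e-01  3.32276635e-05]
 [ 1.94231972e-05  3.84709779e-05 -9.99999999e-01]]
```

View pics/a.png

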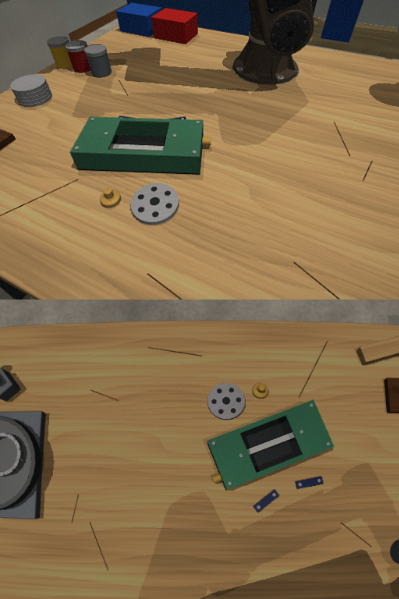

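The top picture (full-res ≈ (345,187)) shows the green box rotated with the stone visible through the mouth. The valve plate and gauge are on its far side and the reed stops on the near side. Next I fit the box pose to its green silhouette in both views.

```bash
cat > h.py <<'E'
import numpy as np,cv2
from scipy.optimize import minimize
from plant import *
def proj(ci,P,R=None,t=None):
    R=ci["R"] if R is None else R; t=ci["t"] if t is None else t
    return cv2.projectPoints(np.asarray(P,float).reshape(-1,3),cv2.Rodrigues(np.array(R,float))[0],np.array(t,float),
      np.array([[ci["fx"],0,ci["cx"]],[0,ci["fy"],ci["cy"]],[0,0,1.]]),np.array(ci["dist"],float))[0].reshape(-1,2)
def ray(ci,px,z,R=None,t=None):
    R=np.array(ci["R"] if R is None else R); t=np.array(ci["t"] if t is None else t)
    u=cv2.undistortPoints(np.array(px,float).reshape(-1,1,2),np.array([[ci["fx"],0,ci["cx"]],[0,ci["fy"],ci["cy"]],[0,0,1.]]),np.array(ci["dist"],float)).reshape(-1,2)
    d=np.c_[u,np.ones(len(u))]@R; C=-R.T@t
    return C+d*((z-C[2])/d[:,2])[:,None]
def wristRt(s):
    M=np.array(camera_info("wrist")["mount"]);Rt=np.array(s["tool_rot"])
    Rc=Rt@M[:3,:3];C=np.array(s["tcp_pos"])+Rt@M[:3,3]
    return Rc.T,-Rc.T@C
def box2w(p,P):
    c,s=np.cos(p[2]),np.sin(p[2]);P=np.asarray(P,float).reshape(-1,3)
    return P@np.array([[c,s,0],[-s,c,0],[0,0,1]])+[p[0],p[1],0]
E
python3 - <<'E'
from h import *
ims={n:cv2.imread(f"pics/{n}.png") for n in("scene","top")}
hull={}
for n,im in ims.items():
    h=cv2.cvtColor(im,cv2.COLOR_BGR2HSV);m=((h[...,0]>60)&(h[...,0]<92)&(h[...,1]>90)&(h[...,2]>25)).astype(np.uint8)
    m=cv2.morphologyEx(m,cv2.MORPH_OPEN,np.ones((3,3)))
    k,l,st,_=cv2.connectedComponentsWithStats(m);i=1+np.argmax(st[1:,4]);print(n,st[i])
    hull[n]=cv2.convexHull(np.argwhere(l==i)[:,::-1].astype(np.float32).reshape(-1,1,2)).reshape(-1,2)
B=[[a*.151,b*.068,z] for a in(1,-1) for b in(1,-1) for z in(0,.062)]
def cost(p):
    c=0
    for n,H in hull.items():
        Q=cv2.convexHull(proj(camera_info(n),box2w(p,B)).astype(np.float32))
        d=[cv2.pointPolygonTest(Q,(float(a),float(b)),True)-.3 for a,b in H]+[cv2.pointPolygonTest(H.reshape(-1,1,2),(float(a),float(b)),True) for a,b in Q.reshape(-1,2)]
        c+=np.mean(np.minimum(np.square(d),25))
    return c
p0=ray(camera_info("top"),[349.8,184.5],.062)[0];print(p0,ray(camera_info("scene"),[178,170.5],.062)[0])
r=min((minimize(cost,[p0[0],p0[1],np.pi/2+a],method="Nelder-Mead",options=dict(xatol=1e-5,fatol=1e-4,initial_simplex=[[p0[0],p0[1],np.pi/2+a],[p0[0]+.01,p0[1],np.pi/2+a],[p0[0],p0[1]+.01,np.pi/2+a],[p0[0],p0[1],np.pi/2+a+.1]])) for a in(.2,.4,-.2)),key=lambda r:r.fun)
p=r.x;print(p,np.degrees(p[2])-90,r.fun);np.save("box.npy",p)
M=[[a*.065,b*.055,.062] for a,b in((1,1),(1,-1),(-1,-1),(-1,1))]
T=[[a*.151,b*.068,.062] for a,b in((1,1),(1,-1),(-1,-1),(-1,1))]
out=[]
for n,im in ims.items():
    im=cv2.resize(im,None,fx=3,fy=3)
    for P in(M,T):cv2.polylines(im,[np.int32(proj(camera_info(n),box2w(p,P))*3+1)],True,(0,0,255),1)
    c=proj(camera_info(n),box2w(p,[[0,0,.05]]))[0]*3
    x,y=np.int32(c);out.append(im[max(y-200,0):y+200,max(x-300,0):x+300][:395,:590])
cv2.imwrite("pics/b.png",cv2.resize(np.vstack(out),None,fx=.75,fy=.75))
E
```

```text
scene [  91  151  169   72 9174]
top [ 267  132  160  111 6234]
[ 0.57091751 -0.163247    0.062     ] [ 0.56650462 -0.16492062  0.062     ]
[ 0.57065427 -0.15880157  1.94527764] 21.456198955893868 3.5498761313604215
```

View pics/b.png

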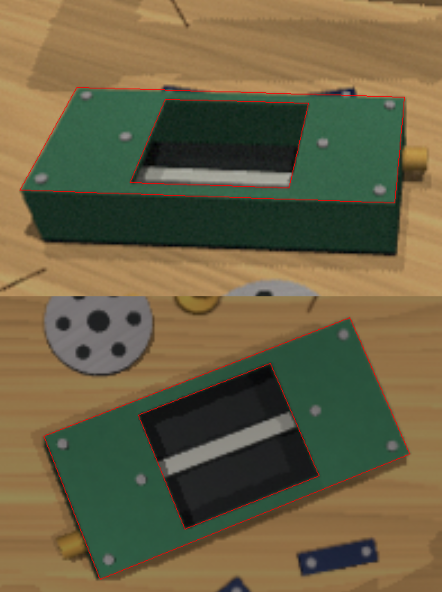

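The fitted cover and mouth outlines match both views, so the box pose is good: (0.571, -0.159), yaw 111.5°. Next I look under the cover edges with the wrist camera to find a stone end.

```bash
cat >> h.py <<'E'
def tool(p,sx,tilt):
    """tool x along sx*box x when vertical; tilt>0 (deg): stone's +box-x end raised"""
    c,s=np.cos(p[2]),np.sin(p[2]);bx=np.array([c,s,0]);z=np.array([0,0,1.]);a=np.radians(tilt)
    X=np.cos(a)*bx+np.sin(a)*z; Z=np.sin(a)*bx-np.cos(a)*z; X=sx*X
    return np.column_stack([X,np.cross(Z,X),Z])
def look(p,sx,tgt,el,dist):
    # camera on sx side looking toward -sx, optical axis at elevation el
    M=np.array(camera_info("wrist")["mount"])
    R=tool(p,sx,-sx*(90-el-15.58));f=R@M[:3,2]
    return box2w(p,tgt)[0]-dist*f-R@M[:3,3],R
E
python3 - <<'E'
from h import *
p=np.load("box.npy")
for sx in(1,-1):
    P,R=look(p,sx,[-sx*.085,0,.025],43,.3)
    print(sx,P,R[:,2],solve_ik(P,R),"\n grasp",solve_ik(box2w(p,[[.02,0,.074]])[0],tool(p,sx,0)),solve_ik(box2w(p,[[.1,0,.25]])[0],tool(p,sx,20)))
P,R=look(p,1,[-.085,0,.025],43,.3)
E
```

```text
1 [ 0.56236881 -0.13451991  0.1893347 ] [ 0.190689   -0.48517962 -0.85336888] [ 14.38174279  12.43388936 -48.81621463  55.60444742 -38.82602638
 139.58210229] 
 grasp [   5.31838397   24.90782697  -25.64600786    0.          -39.44616517
 -163.86218501] [   1.579402     15.74777665   -6.46632865  -19.38917206  -75.66369186
 -153.97578937]
-1 [ 0.57893972 -0.18308323  0.1893347 ] [-0.190689    0.48517962 -0.85336888] [-13.73947345  30.71667506   7.20413826 -25.27145536 -86.27706196
  41.32949786] 
 grasp [  5.31838397  24.90782697 -25.64600786   0.         -39.44616517
  16.13781499] [  1.579402    15.74777665  -6.46632865 -19.38917206 -75.66369186
  26.02421063]
```

```bash
python3 - <<'E'
from h import *
p=np.load("box.npy");sx=-1
P,R=look(p,sx,[.085,0,.025],43,.3)
move_ptp(P,R)
s=sense();im=grab_frame("wrist");cv2.imwrite("pics/w1.png",im)
print(s["clock"],s["tcp_pos"]-P)
Rc,t=wristRt(s);ci=camera_info("wrist")
for l in("stone_end_a","dressing_stone","box_mouth"):
    print(l,[(round(d["score"],2),np.round(d["point"],1).tolist()) for d in landmark_of(l,"wrist")])
v=cv2.resize(im,None,fx=1.5,fy=1.5)
for z in(.062,):
    M=box2w(p,[[a*.065,b*.055,z] for a,b in((1,1),(1,-1),(-1,-1),(-1,1))])
    cv2.polylines(v,[np.int32(proj(ci,M,Rc,t)*1.5)],True,(0,0,255),1)
cv2.imwrite("pics/c.png",v);print(sense()["clock"])
E
```

```text
2.95 [-0.00024928 -0.00089511  0.00026492]
stone_end_a [(0.69, [253.4, 148.4]), (0.66, [249.8, 186.4])]
dressing_stone [(0.87, [248.6, 90.0])]
box_mouth [(0.74, [257.0, 148.6])]
3.15
```

View pics/c.png

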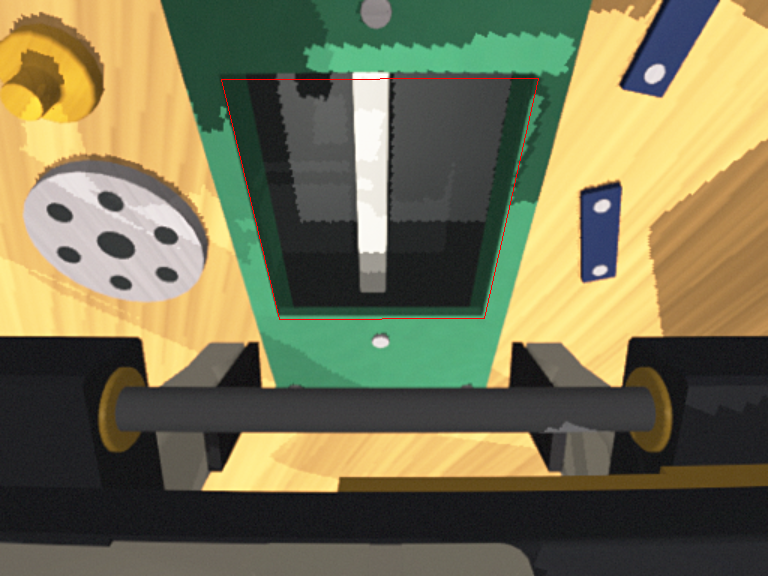

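The wrist picture shows the mouth with the far (+x) edge at the bottom. The stone's +x end is clearly visible at about (372, 293) in the view, i.e. (248, 195) in the raw image. I compute the stone pose from it.

```bash
python3 - <<'E'
from h import *
p=np.load("box.npy");ci=camera_info("wrist");s=sense();Rc,t=wristRt(s)
def w2b(W):
    c,sn=np.cos(p[2]),np.sin(p[2]);return ((W-[p[0],p[1],0])@np.array([[c,-sn,0],[sn,c,0],[0,0,1]])*1000).round(1)
im=cv2.imread("pics/w1.png");g=im.max(2).astype(int)
print(g[185:202,248],g[160:200:6,230:265:2].tolist()[-4:])
pts=[]
for r in range(60,190,10):
    x=np.where(g[r,225:275]>(150 if r<165 else 90))[0]+225
    if len(x):pts.append([x.mean(),r]);print(r,x.min(),x.max(),w2b(ray(ci,[[x.min()-.5,r],[x.max()+.5,r]],.025,Rc,t))[:,:2].tolist())
print("end",w2b(ray(ci,[[248.3,195.3]],.025,Rc,t)))
# top-camera check of centre line
ct=camera_info("top");gt=cv2.imread("pics/top.png")
P=[[a,b,.025] for a in(-.04,0,.04) for b in np.arange(-.03,.03,.001)]
q=proj(ct,box2w(p,P));v=cv2.remap(gt.max(2),q[:,0].astype(np.float32).reshape(3,-1),q[:,1].astype(np.float32).reshape(3,-1),1)
for a,row in zip((-40,0,40),v):
    b=np.arange(-30,30);m=row>110;print(a,b[m].min(),b[m].max())
E
```

```text
[119 119 118 120 119 117 120 121 120 108  37  28  31  33  33  31  35] [[27, 30, 30, 31, 27, 151, 160, 159, 160, 159, 160, 160, 158, 156, 28, 34, 34, 28], [31, 30, 30, 31, 28, 118, 122, 118, 119, 118, 117, 120, 118, 112, 29, 37, 29, 29], [28, 30, 36, 28, 22, 120, 120, 120, 121, 117, 118, 117, 117, 114, 27, 34, 28, 31], [32, 35, 29, 33, 28, 31, 31, 28, 29, 28, 25, 21, 29, 23, 33, 29, 27, 33]]
60 235 258 [[-43.6, -12.8], [-43.6, 2.6]]
70 236 258 [[-36.9, -12.5], [-36.8, 2.6]]
80 236 258 [[-29.8, -12.8], [-29.8, 2.6]]
90 236 258 [[-22.4, -13.2], [-22.3, 2.7]]
100 237 258 [[-14.6, -12.8], [-14.6, 2.7]]
110 237 257 [[-6.4, -13.2], [-6.4, 2.0]]
120 237 257 [[2.2, -13.6], [2.2, 2.0]]
130 238 257 [[11.2, -13.2], [11.2, 2.0]]
140 238 257 [[20.7, -13.6], [20.8, 2.0]]
150 239 257 [[30.8, -13.3], [30.8, 2.0]]
160 239 257 [[41.5, -13.7], [41.5, 2.1]]
170 239 257 [[52.8, -14.2], [52.8, 2.1]]
180 240 256 [[64.8, -13.8], [64.8, 1.2]]
end [[84.7 -6.4 25. ]]
-40 -10 2
0 -11 2
40 -12 2
```

Stone end A is at box x = +84.7 mm, so the stone centre is at x ≈ -10 and y ≈ -5, with yaw ≈ -0.8° and measured width 15.6 mm. The top camera agrees on y. The plan is to grip 25 mm toward A, lift slightly, shift 30 mm toward -x, tilt 18° with A up, draw along the stone's axis, then lift.

```bash
cat >> h.py <<'E'
S=.025; Y=-.0053; C0=np.array([-.0103,.005])
def tcp_for(p,bx,bz,th):
    """TCP pose for stone B-bottom corner at box (bx,bz), tilt th deg; TCP is 69 mm above underside at stone coord S"""
    a=np.radians(th);u=np.array([np.cos(a),np.sin(a)]);n=np.array([-u[1],u[0]])
    q=np.array([bx,bz])+u*(.095+S)+n*.069
    return box2w(p,[[q[0],Y,q[1]]])[0],tool(p,-1,th)
WAY=[(-.1053,.010,0),(-.1353,.010,0)]+[(-.1353+.0053*k/4,.010-.002*k/4,18*k/4) for k in(1,2,3,4)]
c,s_=np.cos(np.radians(18)),np.sin(np.radians(18))
WAY+=[(-.13+.1*c,.008+.1*s_,18),(-.13+.1*c,.008+.1*s_+.1,18)]
E
python3 - <<'E'
from h import *
p=np.load("box.npy")
for w in WAY:
    P,R=tcp_for(p,*w);q=solve_ik(P,R);print(w,P.round(3),None if q is None else q.round(0))
    if q is None: raise SystemExit
P,R=tcp_for(p,-.1053,.005,0)
grip(.036,40)
move_ptp(P+[0,0,.085],R)
print(sense()["clock"])
move_straight(P,velocity=.06)
s=sense();print(s["clock"],s["tcp_pos"]-P,s["force"],s["grip_width"])
grip(0.005,40);s=sense();print("closed",s["grip_width"],s["force"],s["clock"])
E
```

```text
(-0.1053, 0.01, 0) [ 0.57  -0.143  0.079] [  5.  25. -24.   0. -41.  17.]
(-0.1353, 0.01, 0) [ 0.581 -0.171  0.079] [  2.  26. -22.   0. -42.  19.]
(-0.133975, 0.0095, 4.5) [ 0.583 -0.175  0.088] [ -1.  27. -17.  -6. -48.  26.]
(-0.13265, 0.009000000000000001, 9.0) [ 0.585 -0.18   0.096] [ -3.  28. -12. -10. -54.  31.]
(-0.131325, 0.0085, 13.5) [ 0.587 -0.185  0.104] [ -6.  29.  -8. -14. -60.  35.]
(-0.13, 0.008, 18.0) [ 0.589 -0.191  0.111] [ -9.  31.  -3. -17. -66.  39.]
(np.float64(-0.03489434837048465), np.float64(0.03890169943749474), 18) [ 0.554 -0.103  0.142] [ -1.  24. -10. -18. -64.  32.]
(np.float64(-0.03489434837048465), np.float64(0.13890169943749475), 18) [ 0.554 -0.103  0.242] [ -1.  18.  -5. -17. -75.  28.]
4.8
6.3667 [ 2.25882387e-04 -2.87234982e-06  4.07357903e-04] [-0.63128341  0.36402343  0.01847299] 0.03607979905359876
closed 0.0157283532474938 [-0.81619844  0.14515884  2.13620441] 6.8417
```

Width 15.7 mm matches the stone. Next come the lift, shift and tilt, followed by a check picture before drawing.

```bash
python3 - <<'E'
from h import *
p=np.load("box.npy")
for w in WAY[:6]:
    P,R=tcp_for(p,*w);move_straight(P,R,velocity=.04)
    s=sense();print(round(s["clock"],2),s["force"].round(1),s["wrist_torque"].round(2),round(s["grip_width"],4))
    if np.linalg.norm(s["force"])>8: print("STOP");break
s=sense();w=grab_frame("wrist");b=grab_frame("scene")
cv2.imwrite("pics/w2.png",w);cv2.imwrite("pics/s2.png",b)
c=proj(camera_info("scene"),box2w(p,[[0,0,.08]]))[0].astype(int)
cr=cv2.resize(b[c[1]-75:c[1]+65,c[0]-90:c[0]+90],None,fx=2.5,fy=2.5)
v=np.vstack([cr[:, :450],cv2.resize(w,(450,338))])[:, :];cv2.imwrite("pics/d.png",cv2.resize(v,None,fx=.85,fy=.85))
E
```

```text
7.12 [ 0.3 -0.2 -1.7] [ 0.11  0.19 -0.01] 0.0155
8.02 [ 0.8  0.4 -1.5] [0.06 0.17 0.02] 0.0156
8.41 [-0.2  0.3 -2.4] [-0.24  0.    0.  ] 0.0158
8.8 [-0.6 -0.5 -2.6] [-0.52 -0.08  0.03] 0.0155
9.19 [ 0.   0.5 -1.3] [-0.78 -0.19  0.02] 0.0155
9.58 [ 0.1  0.3 -0.9] [-0.99 -0.3  -0.  ] 0.0156
```

View pics/d.png

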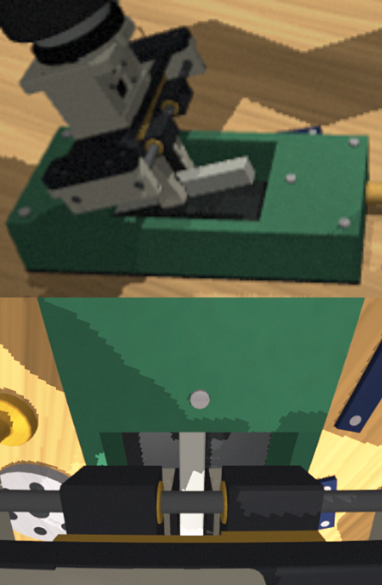

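The upper crop shows the stone tilted with end A rising clear through the mouth around (215,175), and the wrist view below shows the other end under the cover. The forces match only the stone's weight, so I draw it out.

```bash
python3 - <<'E'
from h import *
p=np.load("box.npy")
b0=np.array([-.13,.008])
seq=[(-.13+d*c,.008+d*s_,18) for d in(.025,.05,.075,.1)]+[WAY[7]]
ok=True
for w in seq:
    P,R=tcp_for(p,*w);move_straight(P,R,velocity=.05)
    s=sense();print(round(s["clock"],2),s["force"].round(1),s["wrist_torque"].round(2),round(s["grip_width"],4))
    if np.linalg.norm(s["force"])>8: print("STOP");break
dwell(.5)
b=grab_frame("scene");t=grab_frame("top");cv2.imwrite("pics/s3.png",b)
a=np.radians(18);u=np.array([np.cos(a),np.sin(a)]);n=np.array([-u[1],u[0]]);w=np.array(seq[-1][:2])
pts=[w,w+.19*u,w+.19*u+.02*n,w+.02*n]
W=box2w(p,[[q[0],Y,q[1]] for q in pts]);print("lowest z",W[:,2].min())
out=[]
for nme,im in(("scene",b),("top",t)):
    ci=camera_info(nme);q=proj(ci,W);im=cv2.resize(im,None,fx=2,fy=2);cv2.polylines(im,[np.int32(q*2+.5)],True,(0,0,255),1)
    x,y=np.int32(q.mean(0)*2);out.append(cv2.resize(im[max(0,y-160):y+160,max(0,x-220):x+220],(440,300)))
cv2.imwrite("pics/e.png",np.vstack(out))
s=sense();print(s["clock"],s["grip_width"],np.abs(s["qvel"]).max())
E
```

```text
10.33 [-0.9 -0.1 -1.9] [-1.11 -0.28 -0.01] 0.0155
10.98 [-0.7  0.5 -2.3] [-1.05 -0.28  0.03] 0.0158
11.63 [ 0. -0. -2.] [-1.12 -0.32  0.01] 0.0157
12.28 [-0.5  0.7 -0.8] [-1.1  -0.32 -0.04] 0.0156
14.43 [-0.3  0.7 -2. ] [-1.08 -0.31  0.01] 0.0157
lowest z 0.13890169943749475
15.0333 0.015625928616344358 0.1347511710613881
```

View pics/e.png

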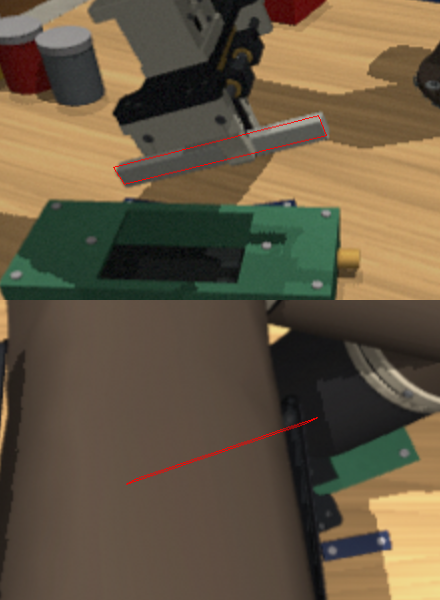

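The upper crop shows the stone held well above the empty mouth, lying on its predicted red outline from (115,168) to (327,135). Its lowest point is about 139 mm, and 112 mm is needed. I hand in now.

```bash
python3 -c "
from plant import *
s=sense();print(s['clock'],s['grip_width'],s['force']);print(close_job())"
```

```text
15.0333 0.015625928616344358 [ 0.1755812  -0.47321259 -1.65519969]
the job is handed in; nothing more can be done
None
```

The stone is out of the box and still held in the gripper; I handed the job in at about 15 s.

**How it was done:** I gripped the stone inside the mouth, lifted it 5 mm and slid it 30 mm under the cover. Then I tilted it 18°, drew it 100 mm end first along its own axis and raised it 100 mm.

**Last checks:**
- **Force:** sampled after each move, it stayed near the stone's own weight, about 1–3 N, so there was no sign of jamming or striking.
- **Grip:** it held steady at 15.6 mm, which matches the stone's 16 mm width.
- **Height:** in the scene view the stone lies on its predicted outline. By that pose its lowest point is about 139 mm up, roughly 77 mm above the cover, against the 50 mm asked.

**Not confirmed:** in the final top view the arm hid the stone and most of the scene, so that camera could not confirm its height. I also did not re-measure the valve plate, reed stops or seat gauge, though no planned motion went near them.

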